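# Hold a lapped post in the drilling jig

## Task

Pick up the post that has the half-lap cut in one end and lay it on the drilling jig, lap upwards, then slide its plain end in under the drill guide until its side lies flush along the long fence and its plain end is hard against the end stop. Press it firmly into that corner, flat on the board, and finish while still gripping it and holding it there, ready for the drill. Do not knock the drill guide, and leave the other things on the bench where they are.

Things in the scene. Friction and masses are not known exactly. Their poses are not given: they have to be found in the camera images.
- blank_mid (a point): Centre (half-way up) of the post to be drilled: oak, 190 mm long, 45 x 45 mm, about 0.26 kg, lying lap-up on the bench. x axis: along it from plain end to lapped end; z up. The half-lap is cut from the top of the +x end: the last 60 mm there are only 22.5 mm high. Grip it here, across its 45 mm width (its y).
- blank_end (a point): Centre of that post's plain, full-section end face, 95 mm from blank_mid along the post's -x. Same axes.
- jig_corner (a point): Where the two fence faces of the drilling jig meet, on top of its board. x axis: square at the long fence, whose face is the plane x = 0 (the post lies at negative x). y axis: along the long fence, away from the end stop, whose face is the plane y = 0. z up. Properly home, the post runs along y from plain end at y 0 to lapped end at y 190 mm, centre at x -22.5, y 95, z 22.5 mm.
- jig: The drilling jig, screwed to the bench. Its board and fences are smooth and waxed (friction about 0.2). Board 220 (x) by 320 (y) mm, 18 mm thick, top 18 mm above the bench; in jig_corner's frame it covers x -160 to 60 and y -50 to 270 mm. Origin: centre of the board's underside (x -50, y 110, z -18 mm from jig_corner), same axes.
- long_fence: The jig's long wooden fence, 22 mm thick, 20 mm above the board, from y -27 to 243 mm of jig_corner. The post stands 25 mm higher than the fences: grip it in its upper part to keep the fingers clear of them. Origin and axes as for jig.
- end_stop: The jig's short wooden end stop, 22 mm thick, standing 20 mm above the board, from x -100 to -8 mm of jig_corner. Origin and axes as for jig.
- drill_guide: Aluminium drill guide with steel bush: an upright behind the long fence carries an arm 36 mm wide over the post's plain end, at y 10 to 46 mm and from x -38 mm to beyond the fence (jig_corner's frame). Underside 54 mm above the board (9 mm over a post lying there), top 66 mm, bush 71 mm. Origin and axes as for jig.
- plain_post_mid (a point): Centre of a post of the same 190 x 45 x 45 mm with both ends plain (no lap); not to be used. It lies near the lapped post; the two may change places.
- short_offcut_mid (a point): Centre of a plain offcut, 95 x 45 x 45 mm. Not to be moved.
- drill_mid (a point): Cordless drill standing on its battery (120 x 74 mm foot, 230 mm tall); the point is 100 mm above the bench. Not to be moved.
- clamp_mid (a point): Bar clamp lying flat beyond the jig, 360 mm long along its y, 30 mm high; the point is the middle of its outline, the bar 50 mm to its +x side, the jaws reaching 53 mm to its -x side. Not to be moved.
- square_mid (a point): Try square lying flat: stock 120 mm, blade 170 mm, 20 mm high; the point is the centre of the stock. Not to be moved.
- tape_measure_mid (a point): Closed tape measure, 70 x 66 x 38 mm. Not to be moved.
- screw_tray_mid (a point): Divided tray of screws, 170 x 130 x 45 mm. Not to be moved.
- glue_bottle_mid (a point): Upright glue bottle, 64 mm across, 190 mm tall. Not to be moved.

How it is judged (in metres and radians):
On the way:
1. the lapped post is picked up by the gripper, clear of the bench (height (world z) of blank_mid above 0.05 m and contact force between the fingers and blank above 2 N), for 0.2 s.
At the end, for the whole second after the job is handed in: Lapped post flat on the jig's board (3.5 mm, 0.03 rad), lap up, side along the long fence (3 mm, 0.025 rad), plain end at the end stop (3 mm), pressing on each with over 2 N, still, and the fingers on it with over 2 N (contact force between blank and long_fence above 2 N and contact force between blank and end_stop above 2 N and contact force between the fingers and blank above 2 N and y of blank_end in the frame of jig_corner between -0.003 and 0.003 m and x of blank_end in the frame of jig_corner between -0.0255 and -0.0195 m and x of blank_mid in the frame of jig_corner between -0.0255 and -0.0195 m and z of blank_mid in the frame of jig_corner between 0.019 and 0.026 m and angle between the x axis of blank_mid and the y axis of jig_corner, either way round below 0.025 rad and angle between blank_mid's own z axis and vertical below 0.03 rad and linear speed of blank below 0.01 m/s); the arm keeps its last pose, push and grip.
It fails at once if the drill guide is knocked (more than 15 N) (contact force between drill_guide and anything else above 15 N).
It fails at once if another thing on the bench is shifted by more than 30 mm (distance of any of plain_post_mid, short_offcut_mid, drill_mid, clamp_mid, square_mid, tape_measure_mid, screw_tray_mid, glue_bottle_mid from where it was at the start of the episode above 0.03 m).
It also fails if it takes over 48 s, if anything falls off the work surface, if the arm or the gripper's body presses on something with over 40 N, if the wrist force passes 120 N, or if a joint passes its speed limit or range.

## Robot

A 6-joint arm with a two-finger parallel gripper is mounted at the origin on the work surface. World frame = base frame: x ahead of the robot, y to its left, z up, the work surface at z = 0. Lengths are in mm, angles in rad, forces in N, time in s.
With the tool pointing down it reaches from about 275 to 750 mm from the base axis. Payload 10.2 kg.
Tool frame: the origin (TCP) lies at the very end of the fingers, on their centre line; the grasp point (between the pads) lies 19 mm behind it; y points along the fingers, x is the direction in which the jaws open and shut, and the axes are right-handed (so a half turn about y gives the same grasp; the last joint's range is limited). The gripper opens to 85 mm and grips with 20 to 120 N. Pads are 22 mm wide; open, the fingers measure 114 mm over their backs; the gripper's body (76 mm by 85 mm) begins 54 mm behind the grasp point. The pads swing forward as they close: fully open they stand 13 mm farther back than shut.
Start: joints at [1.093, 0.313, 1.498, -0, 1.331, -0.223], TCP at [132.34, 508.052, 231.294] pointing down, gripper open.
Joint ranges: [-2.94, 2.94], [-0.97, 2.17], [0.19, 2.56], [-1.23, 4.37], [0.02, 3.11], [-2.88, 2.88]. Speed limits (rad/s): [2.39, 2.39, 3.01, 3.14, 3.14, 3.14].

## Interface

Orientations are given as a unit quaternion [w, x, y, z].
In Python, from rig import telemetry, imaging, ctrl gives the robot as it stands.
- The arm moves only by the shell command python3 -m handwheel 'ROWS' [FORCE]. ROWS is JSON, a list of rows, each an object with "delta_pos": the shift along the tool's x, y, z in cm, a list of three; "twist": the turn, a rotation vector about the tool's x, y, z in rad, a list of three; "jaw": the opening, from 0 (shut) to 1 (fully open). A call has exactly 10 rows; each row is the pose to reach, as a shift and turn from the pose commanded when the call began, along the tool's axes at that moment; what a row does not reach only later rows make up. A row lasts 1/12 s, in which the tool goes at most 41.7 mm and 7.16 degrees, less where a joint would pass 70% of its speed; a pose out of reach is approached as far as the arm can. A call with a gripper value outside its range is refused whole. The fingers move at their own pace and stop on an object; FORCE is the grip in N (left out, the last holds). Time passes only in rows, so rows that repeat a pose let the fingers close, or fill a call up. It gives the time, the measured TCP pose, the force and the opening at its end, in the units of the state.
- telemetry.sense(): the state, without advancing time (a new reading comes with each control period).
- imaging.capture(name): name is "scene" or "top"; returns a dict with "frame" (384x512x3 uint8, red, green, blue), "z_map" (384x512 float32, mm along the optical axis (not along the pixel's ray), 0 where there is no reading), "fx", "fy", "cx", "cy" (pixels), "rvec" (rotation vector, rad) and "tvec" (3), from world to camera coordinates, as OpenCV has them. Camera axes: x right, y down, z forward; pixel columns grow to the right and rows downward; lengths in mm; the calibration is good to about 2 mm. A picture is of the moment at which its call begins.
- ctrl.finish_job(): hands the job in, once; it reports no verdict.
The state is a dict: "time_s": time; "joints": joint angles; "dq": joint speeds; "tau": joint torques, N m; "eef_pos": TCP position; "ee_rot": TCP orientation; "force": force on the tool from outside, world axes, zero at the start; "wrist_torque": the same for the moment, N m; "grip_width": opening from 0.0 (shut) to 1.0 (fully open).
Only numpy, scipy, OpenCV 4.12 (cv2) and the standard library are available. Lean on these libraries where they do the work, as an engineer would, in place of code of your own. Each camera call takes 0.05 s, during which the arm holds its last target.

## Working session

There is one attempt and no reset: what is moved stays moved. The work goes in short steps, Python scripts to look and compute and a shell command to move; the robot and the scene stay as the last step left them, time stands still between calls to the robot, and variables do not carry over. Pictures are saved under pics/ and viewed, and the job is handed in when it is done.

```bash
ls; mkdir -p pics; python3 - <<'E'
from rig import telemetry, imaging
import cv2, numpy as np
print(telemetry.sense())
for n in ("scene","top"):
    c=imaging.capture(n)
    print(n,c["fx"],c["fy"],c["cx"],c["cy"],c["rvec"],c["tvec"])
    np.savez(f"{n}0.npz",**c)
    cv2.imwrite(f"pics/{n}0.png",cv2.resize(c["frame"][:,:,::-1],(768,576),interpolation=cv2.INTER_CUBIC))
E
```

```text
pics
{'time_s': 0.0, 'joints': array([ 1.09258535e+00,  3.13444268e-01,  1.49845722e+00, -2.96219214e-07,
        1.33098402e+00, -2.23403449e-01]), 'dq': array([ 0.00015195,  0.00095146,  0.00053319, -0.00076796, -0.00098449,
       -0.00048611]), 'tau': array([ 5.95905226e-05, -4.12265503e+01, -2.59740973e+01, -1.68008373e-04,
        4.10820998e-03,  6.10389384e-05]), 'eef_pos': array([132.22157798, 507.80772459, 230.73042542]), 'ee_rot': array([-0.55928457,  0.55966966,  0.43200323, -0.43283236]), 'force': array([-0.10906713, -0.28038898, -0.37283457]), 'wrist_torque': array([-0.00145152,  0.08084386,  0.07131411]), 'grip_width': 1.001911990478793}
scene 422.49083373454596 422.49083373454596 253.65632072581326 190.2465165680992 [ 2.20830278  0.61260342 -0.30095329] [-472.96611096  -88.4244554  1730.72787141]
top 384.1299739583648 384.1299739583648 250.0840168072171 186.40693643997923 [ 2.24282562 -2.17589455  0.06701771] [ -16.11479251  524.1232118  1431.48269069]
```

View pics/scene0.png

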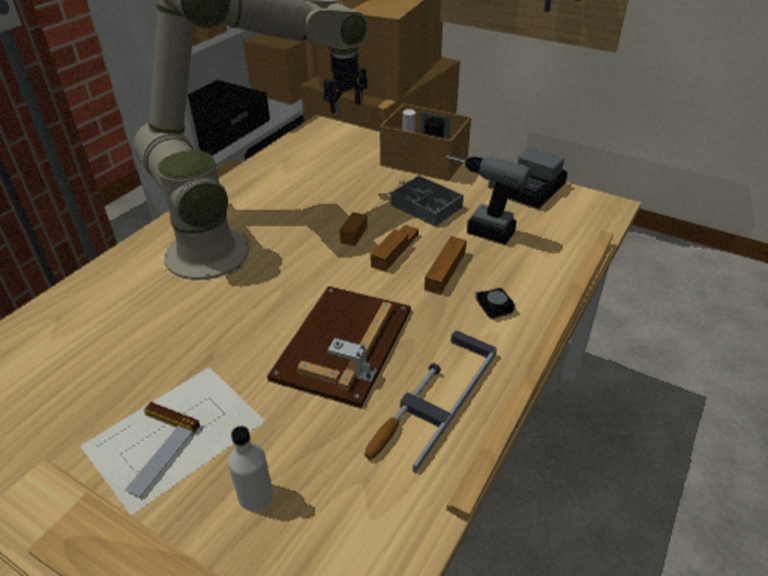

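View pics/top0.png

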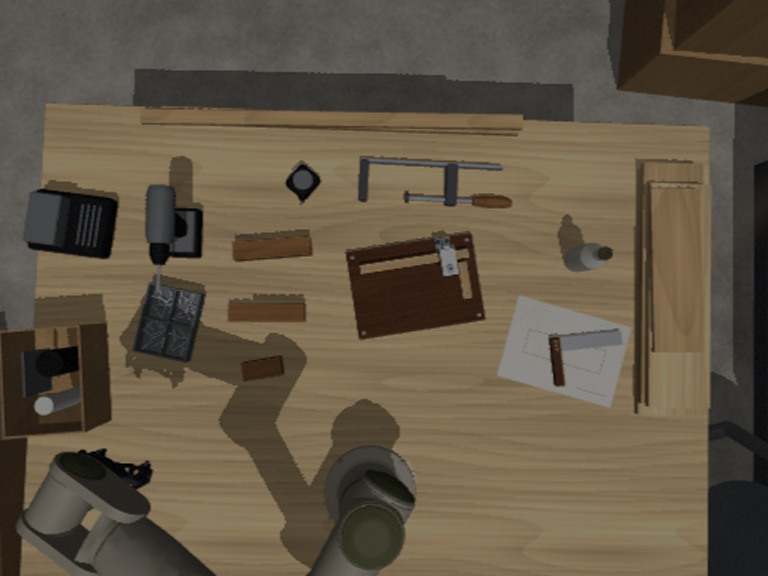

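Both views show two candidate posts near scene (395,247) and (446,264). The first has what looks like a lap at its far end. The jig is at top (415,285). I'll enlarge these and compute heights.

```bash
cat > h.py <<'E'
import numpy as np, cv2
def load(n): return dict(np.load(n))
def RT(c): return cv2.Rodrigues(np.asarray(c["rvec"],float))[0], np.asarray(c["tvec"],float).reshape(3)
def wmap(c):
    z=c["z_map"].astype(float); v,u=np.mgrid[:z.shape[0],:z.shape[1]]
    P=np.stack([(u-c["cx"])/c["fx"]*z,(v-c["cy"])/c["fy"]*z,z],-1)
    R,t=RT(c); W=(P-t)@R; W[z<=0]=np.nan; return W
def plane(c,uv,h):
    R,t=RT(c); uv=np.atleast_2d(np.asarray(uv,float))
    d=np.c_[(uv[:,0]-c["cx"])/c["fx"],(uv[:,1]-c["cy"])/c["fy"],np.ones(len(uv))]@R
    o=-R.T@t; s=(h-o[2])/d[:,2]; return o+s[:,None]*d
def proj(c,P):
    R,t=RT(c); q=np.atleast_2d(P)@R.T+t
    return np.c_[q[:,0]/q[:,2]*c["fx"]+c["cx"],q[:,1]/q[:,2]*c["fy"]+c["cy"]]
E
python3 - <<'E'
from h import *
t=load("top0.npz"); s=load("scene0.npz")
a=cv2.resize(t["frame"][140:240,140:220,::-1],None,fx=5,fy=5,interpolation=cv2.INTER_CUBIC)
b=cv2.resize(s["frame"][130:200,215:320,::-1],None,fx=7,fy=7,interpolation=cv2.INTER_CUBIC)
cv2.imwrite("pics/a.png",a);cv2.imwrite("pics/b.png",b)
d=cv2.resize(t["frame"][145:235,220:335,::-1],None,fx=6,fy=6,interpolation=cv2.INTER_CUBIC);cv2.imwrite("pics/d.png",d)
for n,c in(("t",t),("s",s)):
    W=wmap(c); z=W[...,2]
    m=(z>14)&(z<70)
    # height listing per component in workspace
    m&=(W[...,0]>150)&(W[...,0]<800)&(abs(W[...,1])<600)
    k,l,st,ce=cv2.connectedComponentsWithStats(m.astype(np.uint8))
    for i in range(1,k):
        if st[i,4]>60: 
            w=W[l==i]; print(n,ce[i].round(),st[i,4],"xy",w[:,0].mean().round(),w[:,1].mean().round(),"z pct",np.percentile(w[:,2],[10,50,90]).round(1))
E
```

```text
t [202. 121.] 349 xy 759.0 186.0 z pct [29.7 38.4 43. ]
t [242. 123.] 123 xy 761.0 36.0 z pct [23.4 27.8 32.1]
t [308. 131.] 503 xy 740.0 -211.0 z pct [18.9 25.8 31.1]
t [126. 157.] 466 xy 617.0 454.0 z pct [31.3 56.7 68.5]
t [181. 165.] 683 xy 592.0 255.0 z pct [40.6 45.4 49.4]
t [276. 191.] 4563 xy 509.0 -98.0 z pct [16.  20.  35.7]
t [381. 173.] 91 xy 588.0 -482.0 z pct [19.2 42.9 64. ]
t [112. 215.] 780 xy 402.0 503.0 z pct [17.2 34.7 46.6]
t [177. 208.] 656 xy 435.0 265.0 z pct [21.8 43.7 48.9]
t [372. 241.] 232 xy 336.0 -461.0 z pct [16.3 20.9 24.8]
t [175. 245.] 353 xy 301.0 267.0 z pct [39.9 45.1 48.9]
s [284. 132.] 792 xy 407.0 499.0 z pct [17.5 32.  44.7]
s [327. 150.] 486 xy 635.0 451.0 z pct [23.  46.3 67.7]
s [235. 151.] 255 xy 306.0 260.0 z pct [21.1 43.5 48.1]
s [261. 164.] 444 xy 442.0 242.0 z pct [20.4 41.9 47.6]
s [296. 176.] 518 xy 600.0 242.0 z pct [23.7 44.  47.9]
s [227. 229.] 4039 xy 519.0 -116.0 z pct [16.  19.2 37.4]
s [329. 201.] 319 xy 763.0 177.0 z pct [19.5 35.9 40.8]
s [311. 227.] 162 xy 763.0 33.0 z pct [15.7 26.2 29.3]
s [269. 276.] 686 xy 743.0 -218.0 z pct [18.  25.2 29.8]
s [114. 277.] 279 xy 337.0 -461.0 z pct [16.4 20.1 22.9]
s [170. 330.] 283 xy 612.0 -521.0 z pct [19.8 42.9 64.3]
```

View pics/a.png

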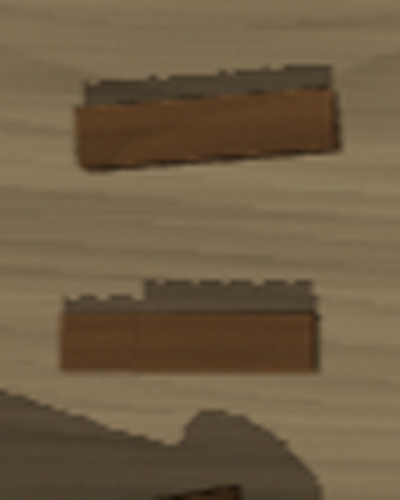

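View pics/b.png

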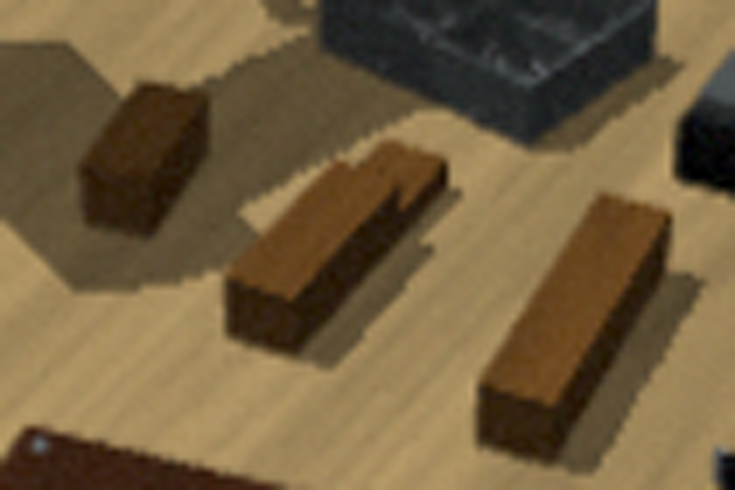

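View pics/d.png

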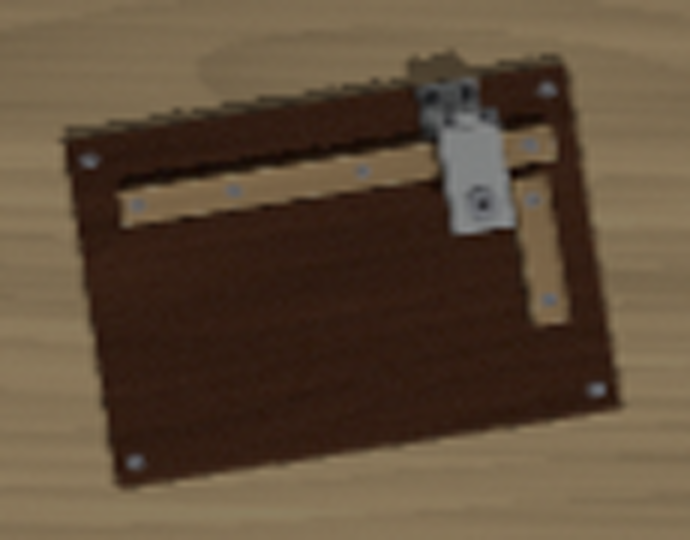

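The lapped post is the one at top ~(178,208) in native pixels, i.e. (190,340) in the 5x crop. Its lap is at the left (+y) end, and both the stepped shadow and the scene crop show the step. The jig's long fence runs left to right. The stop is at the right (-y), and the guide arm sits over the fence near the stop. So the post needs no half turn. Next I'll measure.

```bash
python3 - <<'E'
from h import *
t=load("top0.npz"); s=load("scene0.npz")
for c in(t,s):
    R,tt=RT(c); print("cam",(-R.T@tt).round())
out=[]
for n,c in(("t",t),("s",s)):
    W=wmap(c); hsv=cv2.cvtColor(c["frame"],cv2.COLOR_RGB2HSV)
    reg=(abs(W[...,0]-435)<60)&(abs(W[...,1]-265)<120)
    # samples
    if n=="t":
        for p in [(178,208),(160,208),(178,215),(203,208),(262,170),(280,205)]: print(p,hsv[p[1],p[0]],W[p[1],p[0]].round(1))
    m=reg&(W[...,2]>36)&(W[...,2]<56)
    w=W[m]; r=cv2.minAreaRect(w[:,:2].astype(np.float32)); print(n,"post top rect",r,"z",np.median(w[:,2]))
    med=w[:,:2]; C=np.cov(med.T); e,v=np.linalg.eigh(C); d=v[:,1]; print("dir",d, "ang from +y deg",np.degrees(np.arctan2(-d[0]/np.sign(d[1]),abs(d[1]))))
    m2=reg&(W[...,2]>12)&(W[...,2]<30); print("lap z",np.median(W[m2][:,2]),W[m2].mean(0))
    fm=(hsv[...,2]>90)&(W[...,2]>30)&(W[...,2]<46)&(abs(W[...,0]-510)<160)&(abs(W[...,1]+100)<200)
    k,l,st,ce=cv2.connectedComponentsWithStats(fm.astype(np.uint8))
    for i in range(1,k):
        if st[i,4]>40:
            w=W[l==i]; print(n,"fence",st[i],cv2.minAreaRect(w[:,:2].astype(np.float32)),np.median(w[:,2]))
E
```

```text
cam [ 464.   26. 1452.]
cam [1132. -924. 1045.]
(178, 208) [ 14 152  87] [436.2 260.1  48.8]
(160, 208) [ 15 152  89] [433.7 330.9  22. ]
(178, 215) [ 19  88 131] [408.9 267.5  -1.6]
(203, 208) [ 17 107  74] [438.6 171.3  30.7]
(262, 170) [ 10 170  48] [587.2 -43.   14.9]
(280, 205) [ 10 167  49] [ 458.  -114.4   12.4]
t post top rect ((436.78466796875, 235.9657440185547), (43.90227508544922, 131.15841674804688), 1.6777946949005127) z 45.55416458147292
dir [-0.00733443  0.9999731 ] ang from +y deg 0.420235785625219
lap z 22.893666875330197 [433.74614458 331.04210886  23.08122436]
t fence [304 166   9   7  45] ((594.548583984375, -211.4720001220703), (20.07808494567871, 30.60713768005371), 9.869853019714355) 39.81395914602897
t fence [240 169  54  13 300] ((566.6463012695312, -60.2847900390625), (21.536317825317383, 198.8886260986328), 10.663055419921875) 39.25375380584804
t fence [305 175  10  24 133] ((530.1534423828125, -220.03204345703125), (88.40843963623047, 21.310882568359375), 9.561630249023438) 39.28213279513693
s post top rect ((437.7037048339844, 235.7389678955078), (48.032230377197266, 135.0089569091797), 3.262810230255127) z 45.131227133407684
dir [-0.02559557  0.99967238] ang from +y deg 1.4666785654877377
lap z 21.923423868762185 [446.0257257  266.52696381  21.60031671]
s fence [240 201  21  32 197] ((562.5692138671875, -39.037986755371094), (22.965625762939453, 157.41119384765625), 10.44506549835205) 38.53240465139983
s fence [198 241  28  12 144] ((530.4727783203125, -218.0518798828125), (90.89745330810547, 25.10655403137207), 10.7846097946167) 38.18103129370924
s fence [226 245  10  12  73] ((593.62744140625, -204.2653350830078), (21.295989990234375, 49.10444641113281), 12.233753204345703) 38.39115367114286
```

```bash
python3 - <<'E'
from h import *
t=load("top0.npz")
g=cv2.cvtColor(t["frame"],cv2.COLOR_RGB2HSV)[...,2].astype(float)
g=cv2.GaussianBlur(g,(0,0),0.6)
def cross(prof,lev):  # first crossings
    i=np.where((prof[:-1]-lev)*(prof[1:]-lev)<=0)[0]
    return i+(lev-prof[i])/(prof[i+1]-prof[i]+1e-9)
def fit(P):
    P=P[:,:2].astype(np.float32)
    vx,vy,x,y=cv2.fitLine(P,cv2.DIST_HUBER,0,.01,.01).ravel(); r=(P-[x,y])@[-vy,vx]; return np.array([vx,vy]),np.array([x,y]),r.std()
# long fence lower (front) edge & upper edge
lo=[];hi=[]
for u in range(243,290):
    col=g[:,u]; 
    v0=plane  # dummy
    # approx fence centre row by line between (240.. ) using bright max
    seg=col[160:190]; v=160+int(np.argmax(seg))
    lv=(seg.max()+48)/2
    k=v
    while col[k]>lv:k+=1
    lo.append((u,k-1+(col[k-1]-lv)/(col[k-1]-col[k])))
    k=v
    while col[k]>lv:k-=1
    hi.append((u,k+(lv-col[k])/(col[k+1]-col[k])))
for nm,l in(("front",lo),("back",hi)):
    d,p,r=fit(plane(t,l,38)); d*=np.sign(d[1]); print(nm,"dir",d,"deg",np.degrees(np.arctan2(-d[0],d[1])),"pt",p,"rms",r)
    if nm=="front": df,pf=d,p
le=[]
for v in range(178,196):
    row=g[v]; seg=row[298:322]; u=298+int(np.argmax(seg)); lv=(seg.max()+48)/2; k=u
    while row[k]>lv:k-=1
    le.append((k+(lv-row[k])/(row[k+1]-row[k]),v))
d,p,r=fit(plane(t,le,38)); print("stop left edge",d,np.degrees(np.arctan2(d[1],d[0])),p,r)
A=np.c_[df,-d]; s=np.linalg.solve(A,p-pf); print("corner (z18 plane same xy)",pf+s[0]*df)
# post
h=cv2.cvtColor(t["frame"],cv2.COLOR_RGB2HSV)
for v in (203,205): print(h[v,175:178])
b=t["frame"][...,2].astype(float); R=t["frame"][...,0].astype(float)
m=((h[...,1]>125)&(h[...,2]>60)).astype(np.uint8); 
k,l,st,ce=cv2.connectedComponentsWithStats(m); i=l[208,178]; print(st[i],ce[i])
cs,_=cv2.findContours((l==i).astype(np.uint8),0,1); c=cs[0].reshape(-1,2)
print("rect",cv2.minAreaRect(plane(t,c,45)[:,:2].astype(np.float32)))
E
```

```text
front dir [-0.16209337  0.9867754 ] deg 9.328424 pt [559.3219   -77.250725] rms 26.076155
back dir [0.9242485 0.3817914] deg -67.555305 pt [676.05115  -39.698387] rms 35.122253
stop left edge [ 0.74339956 -0.66884756] -41.978184 [ 527.11444 -233.0133 ] 8.816999
corner (z18 plane same xy) [ 594.93115 -294.029  ]
[[ 15 156  85]
 [ 14 151  86]
 [ 14 153  85]]
[[ 14 153  85]
 [ 14 152  84]
 [ 14 150  85]]
[152 202  51  13 604] [177.10927152 207.83112583]
rect ((436.0789489746094, 264.25140380859375), (43.716156005859375, 181.88864135742188), 1.678289771080017)
```

```bash
cat >> h.py <<'E'
def edge(c,a,b,h,half=10,n=40,ch=None):
    """refine edge from a to b (xy) at height h: max gradient along normal; returns dir,point,rms"""
    a=np.array(a,float);b=np.array(b,float);d=(b-a)/np.linalg.norm(b-a);nn=np.array([-d[1],d[0]])
    g=cv2.GaussianBlur(c["frame"].astype(np.float32),(0,0),0.7)
    o=np.arange(-half,half+.01,.25);pts=[]
    for s in np.linspace(0,1,n):
        q=a+s*(b-a)+o[:,None]*nn; uv=proj(c,np.c_[q,np.full(len(q),h)]).astype(np.float32)
        pr=cv2.remap(g,uv[:,0].reshape(1,-1),uv[:,1].reshape(1,-1),cv2.INTER_LINEAR)[0]
        gr=np.abs(np.gradient(pr,axis=0)).sum(1); w=gr*(gr>.6*gr.max()); 
        k=int(gr.argmax()); lo,hi=max(0,k-10),k+11
        w=gr[lo:hi]**2; pts.append(a+s*(b-a)+nn*(w@o[lo:hi]/w.sum()))
    P=np.array(pts,np.float32); 
    for _ in range(3):
        vx,vy,x,y=cv2.fitLine(P,cv2.DIST_HUBER,0,.01,.01).ravel(); r=(P-[x,y])@[-vy,vx]; 
        P=P[abs(r)<=max(1.0,1.8*np.std(r))]
    f=np.array([vx,vy]);f*=np.sign(f@d); return f,np.array([x,y]),np.std(r)
def isect(L,M): 
    s=np.linalg.solve(np.c_[L[0],-M[0]],M[1]-L[1]); return L[1]+s[0]*L[0]
E
python3 - <<'E'
from h import *
t=load("top0.npz"); s=load("scene0.npz")
for n,c in(("t",t),("s",s)):
    a=np.radians(10.3); Y=np.array([-np.sin(a),np.cos(a)]); X=np.array([np.cos(a),np.sin(a)])
    fc=np.array([566.6,-60.3]); 
    y0,y1=-60,90
    Lf=edge(c,fc+Y*y0-X*11,fc+Y*y1-X*11,38,7); Lb=edge(c,fc+Y*y0+X*11,fc+Y*y1+X*11,38,7)
    sc=np.array([530.2,-219.5])
    S1=edge(c,sc-X*36+Y*11,sc+X*20+Y*11,38,7); S2=edge(c,sc-X*36-Y*11,sc+X*36-Y*11,38,7)
    dg=lambda L:np.degrees(np.arctan2(-L[0][0],L[0][1]))
    print(n,"long front",dg(Lf),Lf[2],"back",dg(Lb),Lb[2],"stop in/out",dg(S1)+90,S1[2],dg(S2)+90,S2[2])
    print(" thick",np.dot(Lb[1]-Lf[1],X),np.dot(S1[1]-S2[1],Y)," corner",isect(Lf,S1), "from outer", isect(Lb,S2)-22*X+22*Y)
    p=np.array([436.5,236.])
    E={}
    for nm,A,B,h in(("-x",(414,180),(414,295),45),("+x",(459,180),(459,295),45),("+yend",(418,361),(454,361),22.5),("-yend",(418,171),(454,171),45),("step",(418,301),(454,301),45)):
        try:
            L=edge(c,A,B,h,9); E[nm]=L; print("  ",nm,L[0].round(4),L[1].round(1),round(float(L[2]),2))
        except Exception as ex: print(nm,ex)
E
```

```text
t long front 10.563199 0.5108225 back 10.55934 0.52004904 stop in/out 9.634979 0.90263397 10.28965 0.62499213
 thick 21.94513803216939 23.612759659816696  corner [ 581.4746  -198.86841] from outer [ 581.68925201 -199.71060221]
   -x [-0.0248  0.9997] [413.  246.3] 0.37
   +x [-0.0306  0.9995] [460.7 234.6] 0.36
   +yend [0.9997 0.0233] [432.5 361.9] 0.41
   -yend [0.9992 0.0409] [438.8 168.2] 0.41
   step [ 0.9626 -0.2708] [437.8 302.7] 1.75
s long front 10.499234 0.35043898 back 10.731638 0.43409896 stop in/out 9.588196 0.62496656 10.296783 0.56002444
 thick 22.30900932541251 21.560745295836504  corner [ 580.73114 -198.89908] from outer [ 581.57505524 -197.5222172 ]
   -x [-0.0305  0.9995] [414.4 236.2] 0.9
   +x [-0.0316  0.9995] [457.9 249.9] 0.82
   +yend [ 0.9993 -0.0383] [434.1 363.5] 0.81
   -yend [0.9475 0.3198] [436.8 170.9] 2.81
   step [ 0.9963 -0.0855] [435.8 304.1] 3.23
```

```bash
cat >> h.py <<'E'
def go(p,yaw):
    """print tool-axis delta (cm) and twist to reach TCP p (mm) pointing down, jaw axis at yaw (rad) from world x (mod pi)"""
    from rig import telemetry
    from scipy.spatial.transform import Rotation as Ro
    s=telemetry.sense(); w,x,y,z=s["ee_rot"]; R=Ro.from_quat([x,y,z,w]); M=R.as_matrix()
    best=None
    for k in(0,np.pi):
        X=np.array([np.cos(yaw+k),np.sin(yaw+k),0]);Y=np.array([0,0,-1.]);T=Ro.from_matrix(np.c_[X,Y,np.cross(X,Y)])
        rv=(R.inv()*T).as_rotvec()
        if best is None or np.linalg.norm(rv)<np.linalg.norm(best): best=rv
    d=M.T@(np.asarray(p,float)-s["eef_pos"])/10
    print("t",round(s["time_s"],2),"pos",s["eef_pos"].round(1),"F",s["force"].round(1),"T",s["wrist_torque"].round(2),"w",round(s["grip_width"],3))
    print("toolaxes\n",M.T.round(3)); print("delta cm",d.round(3),"twist",best.round(4),"joints",s["joints"].round(2))
E
python3 - <<'E'
from h import *
go((435.7,267,150),0.029)
E
```

```text
t 0.1 pos [132.2 507.9 230.8] F [ 0.5 -0.7  0.3] T [ 0.03 -0.01  0.  ] w 0.994
toolaxes
 [[ 0.252  0.968 -0.001]
 [-0.001 -0.001 -1.   ]
 [-0.968  0.252  0.   ]]
delta cm [-15.652   8.089 -35.442] twist [ 5.000e-04  1.287e+00 -1.100e-03] joints [ 1.09  0.31  1.5   0.    1.33 -0.22]
```

```bash
python3 -m handwheel '[{"delta_pos":[-1.5,0.5,-3.5],"twist":[0,0.12,0],"jaw":1},{"delta_pos":[-3,1,-7],"twist":[0,0.24,0],"jaw":1},{"delta_pos":[-4.5,2,-10.5],"twist":[0,0.36,0],"jaw":1},{"delta_pos":[-6,3,-14],"twist":[0,0.48,0],"jaw":1},{"delta_pos":[-8,4,-18],"twist":[0,0.6,0],"jaw":1},{"delta_pos":[-9.5,5,-21.5],"twist":[0,0.72,0],"jaw":1},{"delta_pos":[-11,6,-25],"twist":[0,0.84,0],"jaw":1},{"delta_pos":[-12.5,7,-28.5],"twist":[0,0.96,0],"jaw":1},{"delta_pos":[-14,7.5,-32],"twist":[0,1.08,0],"jaw":1},{"delta_pos":[-15.6,8,-35.4],"twist":[0,1.2,0],"jaw":1}]' 40; python3 - <<'E'
from h import *
go((435.7,267,100),0.029)
E
```

```text
time_s: 0.93
eef_pos: [436.7, 266.3, 150.6]
ee_rot: [-0.706, 0.706, 0.038, -0.039]
force: [-0.2, 0.2, 0.0]
grip_width: 1.002
t 0.93 pos [436.7 266.3 150.6] F [-0.2  0.2  0. ] T [ 0.01 -0.01  0.  ] w 1.002
toolaxes
 [[ 0.994  0.11  -0.001]
 [-0.001 -0.    -1.   ]
 [-0.11   0.994 -0.   ]]
delta cm [-0.089  5.058  0.084] twist [ 0.0002  0.0808 -0.0009] joints [0.32 0.36 1.65 0.   1.13 0.21]
```

```bash
python3 -m handwheel '[{"delta_pos":[-0.1,1.5,0.1],"twist":[0,0.04,0],"jaw":1},{"delta_pos":[-0.1,3,0.1],"twist":[0,0.08,0],"jaw":1},{"delta_pos":[-0.1,4.5,0.1],"twist":[0,0.08,0],"jaw":1},{"delta_pos":[-0.1,6,0.1],"twist":[0,0.08,0],"jaw":1},{"delta_pos":[-0.1,7.5,0.1],"twist":[0,0.08,0],"jaw":1},{"delta_pos":[-0.1,9,0.1],"twist":[0,0.08,0],"jaw":1},{"delta_pos":[-0.1,9.5,0.1],"twist":[0,0.08,0],"jaw":1},{"delta_pos":[-0.1,9.5,0.1],"twist":[0,0.08,0],"jaw":1},{"delta_pos":[-0.1,9.5,0.1],"twist":[0,0.08,0],"jaw":1},{"delta_pos":[-0.1,9.5,0.1],"twist":[0,0.08,0],"jaw":1}]'; python3 - <<'E'
from h import *
from rig import imaging
go((435.7,267,23),0.029)
for n,(r0,r1,c0,c1) in {"scene":(110,200,200,320),"top":(160,260,130,240)}.items():
    c=imaging.capture(n); cv2.imwrite(f"pics/g_{n}.png",cv2.resize(c["frame"][r0:r1,c0:c1,::-1],None,fx=5,fy=5,interpolation=cv2.INTER_CUBIC))
E
```

```text
time_s: 1.77
eef_pos: [434.9, 268.9, 57.1]
ee_rot: [0.707, -0.707, -0.013, 0.012]
force: [0.3, 0.0, -0.7]
grip_width: 1.002
t 1.77 pos [434.9 268.9  57.1] F [ 0.3  0.  -0.7] T [ 0.03 -0.03  0.06] w 1.002
toolaxes
 [[ 0.999  0.036  0.001]
 [ 0.001  0.    -1.   ]
 [-0.036  0.999  0.   ]]
delta cm [ 0.066  3.412 -0.195] twist [-0.0004  0.007   0.0013] joints [ 0.32  0.49  1.74 -0.    0.91  0.29]
```

View pics/g_scene.png

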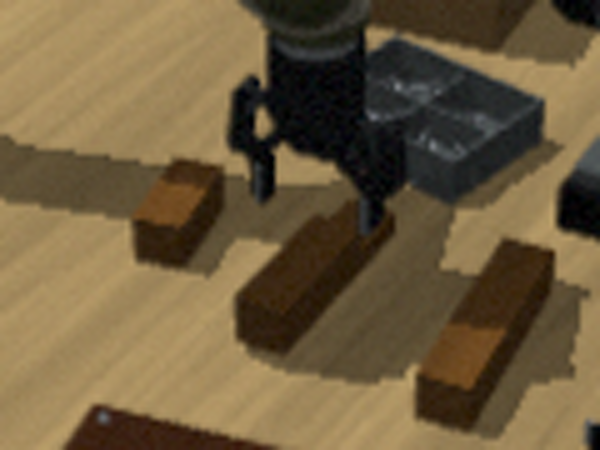

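The scene crop shows the jaws either side of the lapped post, tips near (262,195) and (370,230), roughly mid-post. I'll lower and close.

```bash
python3 -m handwheel '[{"delta_pos":[0.05,1,-0.2],"twist":[0,0,0],"jaw":1},{"delta_pos":[0.05,2,-0.2],"twist":[0,0.01,0],"jaw":1},{"delta_pos":[0.05,3,-0.2],"twist":[0,0.01,0],"jaw":1},{"delta_pos":[0.05,3.4,-0.2],"twist":[0,0.01,0],"jaw":1},{"delta_pos":[0.05,3.4,-0.2],"twist":[0,0.01,0],"jaw":0.7},{"delta_pos":[0.05,3.4,-0.2],"twist":[0,0.01,0],"jaw":0.3},{"delta_pos":[0.05,3.4,-0.2],"twist":[0,0.01,0],"jaw":0.3},{"delta_pos":[0.05,3.4,-0.2],"twist":[0,0.01,0],"jaw":0.3},{"delta_pos":[0.05,3.4,-0.2],"twist":[0,0.01,0],"jaw":0.3},{"delta_pos":[0.05,3.4,-0.2],"twist":[0,0.01,0],"jaw":0.3}]' 60; python3 - <<'E'
from h import *
from rig import imaging
go((435.7,267,23),0.029)
for n,(r0,r1,c0,c1) in {"scene":(110,200,200,320)}.items():
    c=imaging.capture(n); cv2.imwrite(f"pics/g2_{n}.png",cv2.resize(c["frame"][r0:r1,c0:c1,::-1],None,fx=5,fy=5,interpolation=cv2.INTER_CUBIC))
E
```

```text
time_s: 2.7
eef_pos: [435.6, 267.0, 23.0]
ee_rot: [0.707, -0.707, -0.01, 0.009]
force: [-0.5, 1.1, 6.3]
grip_width: 0.512
t 2.7 pos [435.6 267.   23. ] F [-0.5  1.1  6.3] T [-0.04  0.09 -0.  ] w 0.512
toolaxes
 [[ 1.     0.026  0.002]
 [ 0.002  0.001 -1.   ]
 [-0.026  1.     0.001]]
delta cm [0.007 0.002 0.002] twist [-0.0005 -0.0029  0.0017] joints [0.32 0.55 1.76 0.   0.83 0.29]
```

View pics/g2_scene.png

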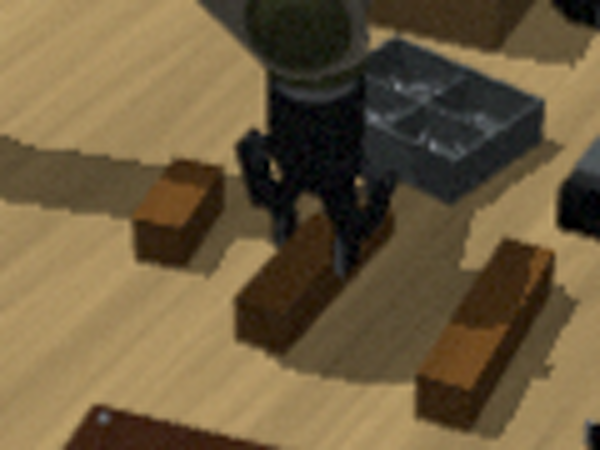

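The jaws have closed on the post at an opening of 0.51 (about 44 mm). I'll lift it.

```bash
python3 -m handwheel '[{"delta_pos":[0,-0.5,0],"twist":[0,0,0],"jaw":0.3},{"delta_pos":[0,-1.5,0],"twist":[0,0,0],"jaw":0.3},{"delta_pos":[0,-3,0],"twist":[0,0,0],"jaw":0.3},{"delta_pos":[0,-4.5,0],"twist":[0,0,0],"jaw":0.3},{"delta_pos":[0,-6,0],"twist":[0,0,0],"jaw":0.3},{"delta_pos":[0,-7.5,0],"twist":[0,0,0],"jaw":0.3},{"delta_pos":[0,-8,0],"twist":[0,0,0],"jaw":0.3},{"delta_pos":[0,-8,0],"twist":[0,0,0],"jaw":0.3},{"delta_pos":[0,-8,0],"twist":[0,0,0],"jaw":0.3},{"delta_pos":[0,-8,0],"twist":[0,0,0],"jaw":0.3}]'; python3 - <<'E'
from h import *
from rig import imaging
a=np.radians(10.55);X=np.array([np.cos(a),np.sin(a)]);Y=np.array([-np.sin(a),np.cos(a)]);C=np.array([581.3,-198.9])
p=C-X*55+Y*157
print(p)
go((*p,103),a)
for n in("scene","top"):
    c=imaging.capture(n); np.savez(f"{n}1.npz",**c)
    r0,c0=(90,200) if n=="scene" else (160,120)
    cv2.imwrite(f"pics/l_{n}.png",cv2.resize(c["frame"][r0:r0+100,c0:c0+120,::-1],None,fx=5,fy=5,interpolation=cv2.INTER_CUBIC))
E
```

```text
time_s: 3.58
eef_pos: [434.5, 266.6, 101.5]
ee_rot: [-0.707, 0.707, 0.009, -0.01]
force: [-0.2, -0.7, -2.2]
grip_width: 0.513
[498.48406663 -54.624149  ]
t 3.58 pos [434.5 266.6 101.5] F [-0.2 -0.7 -2.2] T [-0.   -0.02  0.01] w 0.513
toolaxes
 [[ 1.     0.026 -0.002]
 [-0.002 -0.001 -1.   ]
 [-0.026  1.    -0.   ]]
delta cm [  5.559  -0.148 -32.274] twist [ 0.0004 -0.1582 -0.0017] joints [0.32 0.42 1.71 0.   1.01 0.29]
```

View pics/l_scene.png

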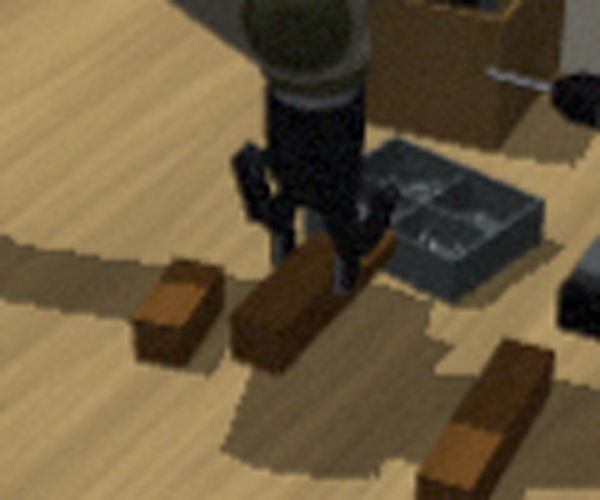

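View pics/l_top.png

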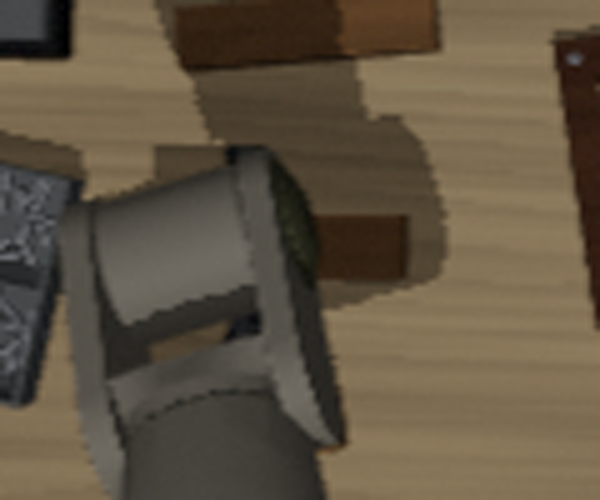

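The post is clear of the bench and level in the jaws: plain end at l_scene (255,330), lap step by (390,235). I'll carry it over the jig, clear of the guide.

```bash
python3 -m handwheel '[{"delta_pos":[0.5,-0.2,-2],"twist":[0,-0.02,0],"jaw":0.3},{"delta_pos":[1,-0.2,-6],"twist":[0,-0.04,0],"jaw":0.3},{"delta_pos":[1.6,-0.2,-10],"twist":[0,-0.06,0],"jaw":0.3},{"delta_pos":[2.4,-0.2,-14],"twist":[0,-0.08,0],"jaw":0.3},{"delta_pos":[3.2,-0.2,-18],"twist":[0,-0.1,0],"jaw":0.3},{"delta_pos":[4,-0.2,-22],"twist":[0,-0.12,0],"jaw":0.3},{"delta_pos":[4.8,-0.2,-26],"twist":[0,-0.14,0],"jaw":0.3},{"delta_pos":[5.3,-0.2,-29.5],"twist":[0,-0.158,0],"jaw":0.3},{"delta_pos":[5.6,-0.2,-32],"twist":[0,-0.158,0],"jaw":0.3},{"delta_pos":[5.6,-0.2,-32.3],"twist":[0,-0.158,0],"jaw":0.3}]'; python3 - <<'E'
from h import *
from rig import imaging
a=np.radians(10.55);X=np.array([np.cos(a),np.sin(a)]);Y=np.array([-np.sin(a),np.cos(a)]);C=np.array([581.3,-198.9])
p=C-X*55+Y*157
go((*p,46),a)
for n in("scene","top"):
    c=imaging.capture(n); np.savez(f"{n}2.npz",**c)
    r0,c0=(170,160) if n=="scene" else (140,200)
    cv2.imwrite(f"pics/m_{n}.png",cv2.resize(c["frame"][r0:r0+115,c0:c0+150,::-1],None,fx=5,fy=5,interpolation=cv2.INTER_CUBIC))
E
```

```text
time_s: 4.52
eef_pos: [499.9, -58.6, 103.8]
ee_rot: [-0.704, 0.705, 0.064, -0.064]
force: [-0.2, 0.5, -2.7]
grip_width: 0.513
t 4.52 pos [499.9 -58.6 103.8] F [-0.2  0.5 -2.7] T [-0.05 -0.03 -0.09] w 0.513
toolaxes
 [[ 0.984  0.179 -0.   ]
 [-0.    -0.001 -1.   ]
 [-0.179  0.984 -0.001]]
delta cm [-0.067  5.781  0.416] twist [ 0.0008 -0.0041 -0.0001] joints [-0.35  0.41  1.73 -0.    1.01 -0.53]
```

View pics/m_scene.png

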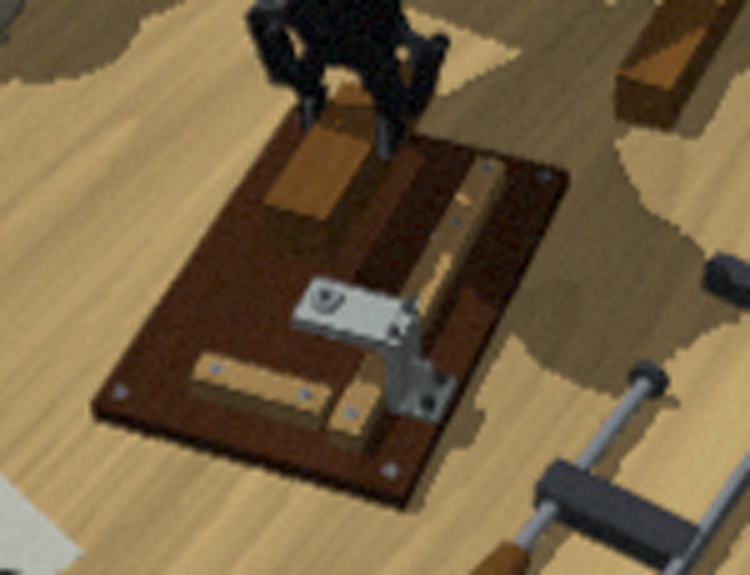

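View pics/m_top.png

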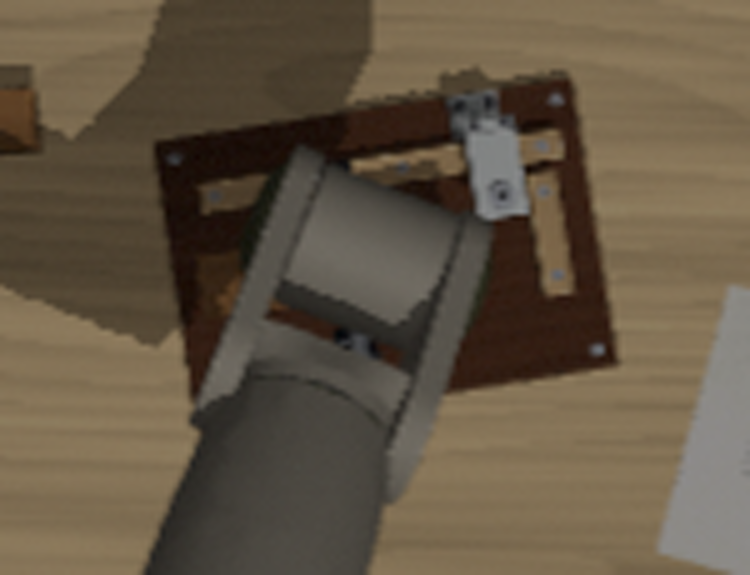

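m_scene shows the post over the board, lap away from the guide, plain end at (295,225), well short of the guide arm at (350,310). I'll lower it onto the board.

```bash
python3 -m handwheel '[{"delta_pos":[0,1,0.2],"twist":[0,0,0],"jaw":0.3},{"delta_pos":[-0.1,2,0.4],"twist":[0,0,0],"jaw":0.3},{"delta_pos":[-0.1,3,0.4],"twist":[0,0,0],"jaw":0.3},{"delta_pos":[-0.1,4,0.4],"twist":[0,0,0],"jaw":0.3},{"delta_pos":[-0.1,5,0.4],"twist":[0,0,0],"jaw":0.3},{"delta_pos":[-0.1,5.5,0.4],"twist":[0,0,0],"jaw":0.3},{"delta_pos":[-0.1,5.8,0.4],"twist":[0,0,0],"jaw":0.3},{"delta_pos":[-0.1,6,0.4],"twist":[0,0,0],"jaw":0.3},{"delta_pos":[-0.1,6.2,0.4],"twist":[0,0,0],"jaw":0.3},{"delta_pos":[-0.1,6.2,0.4],"twist":[0,0,0],"jaw":0.3}]'; python3 - <<'E'
from h import *
a=np.radians(10.55);X=np.array([np.cos(a),np.sin(a)]);Y=np.array([-np.sin(a),np.cos(a)]);C=np.array([581.3,-198.9])
p=C-X*55+Y*157
go((*p,41),a)
E
```

```text
time_s: 5.45
eef_pos: [497.8, -51.0, 42.2]
ee_rot: [-0.704, 0.704, 0.065, -0.065]
force: [-0.7, -0.3, -2.1]
grip_width: 0.512
t 5.45 pos [497.8 -51.   42.2] F [-0.7 -0.3 -2.1] T [ 0.07 -0.    0.02] w 0.512
toolaxes
 [[ 0.983  0.183  0.   ]
 [ 0.    -0.    -1.   ]
 [-0.183  0.983 -0.   ]]
delta cm [ 0.003  0.123 -0.372] twist [ 0.0001 -0.0002  0.0001] joints [-0.34  0.5   1.78 -0.    0.86 -0.52]
```

Not touching yet. I'll creep down in 0.5 mm steps until it makes contact.

```bash
python3 -m handwheel '[{"delta_pos":[0,0.04,0],"twist":[0,0,0],"jaw":0.3},{"delta_pos":[0,0.08,0],"twist":[0,0,0],"jaw":0.3},{"delta_pos":[0,0.12,0],"twist":[0,0,0],"jaw":0.3},{"delta_pos":[0,0.16,0],"twist":[0,0,0],"jaw":0.3},{"delta_pos":[0,0.16,0],"twist":[0,0,0],"jaw":0.3},{"delta_pos":[0,0.16,0],"twist":[0,0,0],"jaw":0.3},{"delta_pos":[0,0.16,0],"twist":[0,0,0],"jaw":0.3},{"delta_pos":[0,0.16,0],"twist":[0,0,0],"jaw":0.3},{"delta_pos":[0,0.16,0],"twist":[0,0,0],"jaw":0.3},{"delta_pos":[0,0.16,0],"twist":[0,0,0],"jaw":0.3}]'; python3 - <<'E'
from h import *
a=np.radians(10.55);X=np.array([np.cos(a),np.sin(a)]);Y=np.array([-np.sin(a),np.cos(a)]);C=np.array([581.3,-198.9])
p=C-X*32+Y*110
go((*p,41),a)
E
```

```text
time_s: 6.28
eef_pos: [497.8, -51.0, 41.0]
ee_rot: [-0.704, 0.704, 0.065, -0.065]
force: [-3.0, -0.6, 5.4]
grip_width: 0.511
t 6.28 pos [497.8 -51.   41. ] F [-3.  -0.6  5.4] T [ 0.14  0.41 -0.01] w 0.511
toolaxes
 [[ 0.983  0.183  0.   ]
 [ 0.    -0.    -1.   ]
 [-0.183  0.983 -0.   ]]
delta cm [ 2.297  0.006 -5.068] twist [ 0.0003 -0.0001  0.0003] joints [-0.34  0.5   1.78 -0.    0.86 -0.52]
```

Contact at TCP z 41.0, about 8 N down. That is 18.0 mm above the bench grasp, so it agrees with the board thickness. Now I'll slide in under the guide, still short of both fences.

```bash
python3 -m handwheel '[{"delta_pos":[0.2,0,-0.5],"twist":[0,0,0],"jaw":0.3},{"delta_pos":[0.5,0,-1],"twist":[0,0,0],"jaw":0.3},{"delta_pos":[0.8,0,-1.6],"twist":[0,0,0],"jaw":0.3},{"delta_pos":[1.1,0,-2.2],"twist":[0,0,0],"jaw":0.3},{"delta_pos":[1.4,0,-2.8],"twist":[0,0,0],"jaw":0.3},{"delta_pos":[1.7,0,-3.4],"twist":[0,0,0],"jaw":0.3},{"delta_pos":[2,0,-4],"twist":[0,0,0],"jaw":0.3},{"delta_pos":[2.2,0,-4.6],"twist":[0,0,0],"jaw":0.3},{"delta_pos":[2.3,0,-5],"twist":[0,0,0],"jaw":0.3},{"delta_pos":[2.3,0,-5],"twist":[0,0,0],"jaw":0.3}]'; python3 - <<'E'
from h import *
from rig import imaging
a=np.radians(10.55);X=np.array([np.cos(a),np.sin(a)]);Y=np.array([-np.sin(a),np.cos(a)]);C=np.array([581.3,-198.9])
p=C-X*22.5+Y*95
go((*p,41),a)
for n in("scene","top"):
    c=imaging.capture(n); np.savez(f"{n}3.npz",**c)
    r0,c0=(170,160) if n=="scene" else (140,200)
    cv2.imwrite(f"pics/n_{n}.png",cv2.resize(c["frame"][r0:r0+115,c0:c0+150,::-1],None,fx=5,fy=5,interpolation=cv2.INTER_CUBIC))
E
```

```text
time_s: 7.12
eef_pos: [530.3, -96.7, 41.0]
ee_rot: [-0.704, 0.704, 0.065, -0.064]
force: [2.1, -2.3, 3.5]
grip_width: 0.511
t 7.12 pos [530.3 -96.7  41. ] F [ 2.1 -2.3  3.5] T [-0.27 -0.15 -0.02] w 0.511
toolaxes
 [[ 0.983  0.182  0.002]
 [ 0.002 -0.001 -1.   ]
 [-0.182  0.983 -0.001]]
delta cm [ 0.892  0.008 -1.482] twist [ 0.0011 -0.0006  0.0016] joints [-0.4   0.57  1.66 -0.    0.91 -0.58]
```

View pics/n_scene.png

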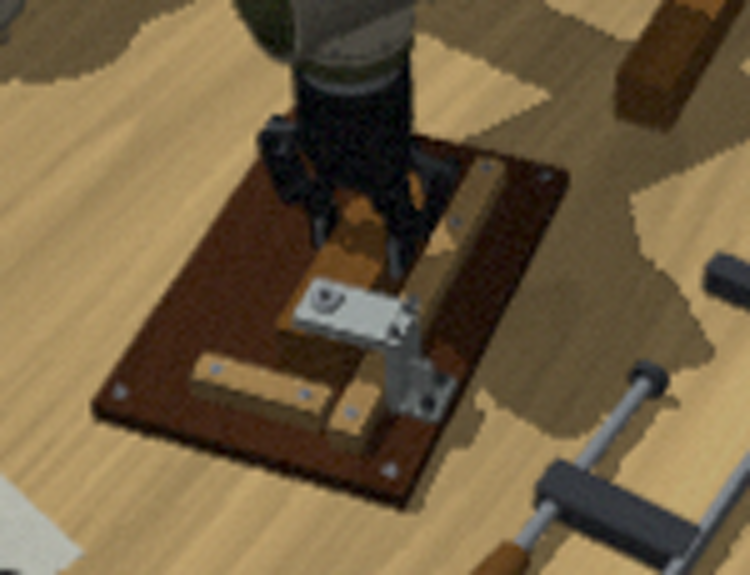

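The plain end has gone in under the guide arm, edge at (290,330). Next I'll close most of the remaining gap.

```bash
python3 -m handwheel '[{"delta_pos":[0.1,0,-0.2],"twist":[0,0,0],"jaw":0.3},{"delta_pos":[0.2,0,-0.4],"twist":[0,0,0],"jaw":0.3},{"delta_pos":[0.3,0,-0.6],"twist":[0,0,0],"jaw":0.3},{"delta_pos":[0.4,0,-0.8],"twist":[0,0,0],"jaw":0.3},{"delta_pos":[0.5,0,-1],"twist":[0,0,0],"jaw":0.3},{"delta_pos":[0.6,0,-1.1],"twist":[0,0,0],"jaw":0.3},{"delta_pos":[0.65,0,-1.2],"twist":[0,0,0],"jaw":0.3},{"delta_pos":[0.7,0,-1.2],"twist":[0,0,0],"jaw":0.3},{"delta_pos":[0.7,0,-1.2],"twist":[0,0,0],"jaw":0.3},{"delta_pos":[0.7,0,-1.2],"twist":[0,0,0],"jaw":0.3}]'; python3 - <<'E'
from h import *
a=np.radians(10.55);X=np.array([np.cos(a),np.sin(a)]);Y=np.array([-np.sin(a),np.cos(a)]);C=np.array([581.3,-198.9])
p=C-X*22.5+Y*95
go((*p,41),a)
E
```

```text
time_s: 8.05
eef_pos: [538.2, -106.0, 41.0]
ee_rot: [0.704, -0.704, -0.065, 0.065]
force: [-3.9, 1.2, 8.2]
grip_width: 0.516
t 8.05 pos [ 538.2 -106.    41. ] F [-3.9  1.2  8.2] T [0.29 0.44 0.04] w 0.516
toolaxes
 [[ 0.983  0.183 -0.001]
 [-0.001  0.    -1.   ]
 [-0.183  0.983  0.   ]]
delta cm [ 0.286  0.002 -0.426] twist [-0.0005  0.0002 -0.0007] joints [-0.41  0.59  1.63 -0.    0.92 -0.59]
```

```bash
python3 -m handwheel '[{"delta_pos":[0.03,0,0],"twist":[0,0,0],"jaw":0.3},{"delta_pos":[0.06,0,0],"twist":[0,0,0],"jaw":0.3},{"delta_pos":[0.09,0,0],"twist":[0,0,0],"jaw":0.3},{"delta_pos":[0.12,0,0],"twist":[0,0,0],"jaw":0.3},{"delta_pos":[0.15,0,0],"twist":[0,0,0],"jaw":0.3},{"delta_pos":[0.18,0,0],"twist":[0,0,0],"jaw":0.3},{"delta_pos":[0.21,0,0],"twist":[0,0,0],"jaw":0.3},{"delta_pos":[0.24,0,0],"twist":[0,0,0],"jaw":0.3},{"delta_pos":[0.27,0,0],"twist":[0,0,0],"jaw":0.3},{"delta_pos":[0.3,0,0],"twist":[0,0,0],"jaw":0.3}]'; python3 - <<'E'
from h import *
a=np.radians(10.55);X=np.array([np.cos(a),np.sin(a)]);Y=np.array([-np.sin(a),np.cos(a)]);C=np.array([581.3,-198.9])
p=C-X*22.5+Y*95
go((*p,41),a)
E
```

```text
time_s: 8.88
eef_pos: [541.0, -105.7, 41.0]
ee_rot: [-0.704, 0.704, 0.065, -0.066]
force: [-4.5, -0.3, 8.6]
grip_width: 0.512
t 8.88 pos [ 541.  -105.7   41. ] F [-4.5 -0.3  8.6] T [-0.08  0.68  0.03] w 0.512
toolaxes
 [[ 0.983  0.183 -0.001]
 [-0.001 -0.    -1.   ]
 [-0.183  0.983  0.   ]]
delta cm [ 0.005  0.004 -0.397] twist [-0.0001  0.0003 -0.0011] joints [-0.41  0.59  1.62 -0.    0.93 -0.59]
```

```bash
python3 -m handwheel '[{"delta_pos":[0.03,0,0],"twist":[0,0,0],"jaw":0.3},{"delta_pos":[0.06,0,0],"twist":[0,0,0],"jaw":0.3},{"delta_pos":[0.09,0,0],"twist":[0,0,0],"jaw":0.3},{"delta_pos":[0.12,0,0],"twist":[0,0,0],"jaw":0.3},{"delta_pos":[0.15,0,0],"twist":[0,0,0],"jaw":0.3},{"delta_pos":[0.15,0,0],"twist":[0,0,0],"jaw":0.3},{"delta_pos":[0.15,0,0],"twist":[0,0,0],"jaw":0.3},{"delta_pos":[0.15,0,0],"twist":[0,0,0],"jaw":0.3},{"delta_pos":[0.15,0,0],"twist":[0,0,0],"jaw":0.3},{"delta_pos":[0.15,0,0],"twist":[0,0,0],"jaw":0.3}]'; python3 - <<'E'
from h import *
a=np.radians(10.55);X=np.array([np.cos(a),np.sin(a)]);Y=np.array([-np.sin(a),np.cos(a)]);C=np.array([581.3,-198.9])
p=C-X*22.5+Y*95
go((*p,41),a)
E
```

```text
time_s: 9.72
eef_pos: [542.2, -105.5, 41.0]
ee_rot: [-0.704, 0.704, 0.064, -0.066]
force: [-6.4, -1.3, 9.4]
grip_width: 0.511
t 9.72 pos [ 542.2 -105.5   41. ] F [-6.4 -1.3  9.4] T [-0.13  0.91  0.04] w 0.511
toolaxes
 [[ 0.983  0.183 -0.002]
 [-0.002 -0.    -1.   ]
 [-0.183  0.983  0.   ]]
delta cm [-0.114  0.004 -0.394] twist [-0.0002  0.0004 -0.0019] joints [-0.4   0.59  1.62 -0.    0.93 -0.59]
```

```bash
python3 -m handwheel '[{"delta_pos":[0.03,0,0],"twist":[0,0,0],"jaw":0.3},{"delta_pos":[0.06,0,0],"twist":[0,0,0],"jaw":0.3},{"delta_pos":[0.09,0,0],"twist":[0,0,0],"jaw":0.3},{"delta_pos":[0.12,0,0],"twist":[0,0,0],"jaw":0.3},{"delta_pos":[0.15,0,0],"twist":[0,0,0],"jaw":0.3},{"delta_pos":[0.15,0,0],"twist":[0,0,0],"jaw":0.3},{"delta_pos":[0.15,0,0],"twist":[0,0,0],"jaw":0.3},{"delta_pos":[0.15,0,0],"twist":[0,0,0],"jaw":0.3},{"delta_pos":[0.15,0,0],"twist":[0,0,0],"jaw":0.3},{"delta_pos":[0.15,0,0],"twist":[0,0,0],"jaw":0.3}]'; python3 - <<'E'
from h import *
a=np.radians(10.55);X=np.array([np.cos(a),np.sin(a)]);Y=np.array([-np.sin(a),np.cos(a)]);C=np.array([581.3,-198.9])
p=C-X*22.5+Y*95
go((*p,41),a)
E
```

```text
time_s: 10.55
eef_pos: [542.3, -105.5, 41.1]
ee_rot: [0.704, -0.704, -0.063, 0.067]
force: [-16.2, -3.6, 16.6]
grip_width: 0.511
t 10.55 pos [ 542.3 -105.5   41.1] F [-16.2  -3.6  16.6] T [-0.57  2.37 -0.  ] w 0.511
toolaxes
 [[ 0.983  0.184 -0.005]
 [-0.006 -0.    -1.   ]
 [-0.184  0.983  0.001]]
delta cm [-0.124  0.011 -0.395] twist [-0.0008  0.0006 -0.0055] joints [-0.4   0.59  1.62 -0.    0.94 -0.59]
```

The fence is felt: the tool stopped at x 542.3 with 16 N, about 1.2 mm past the vision estimate. I'll ease off slightly and go for the end stop.

```bash
python3 -m handwheel '[{"delta_pos":[-0.05,0,-0.04],"twist":[0,0,0],"jaw":0.3},{"delta_pos":[-0.08,0,-0.08],"twist":[0,0,0],"jaw":0.3},{"delta_pos":[-0.08,0,-0.12],"twist":[0,0,0],"jaw":0.3},{"delta_pos":[-0.08,0,-0.16],"twist":[0,0,0],"jaw":0.3},{"delta_pos":[-0.08,0,-0.2],"twist":[0,0,0],"jaw":0.3},{"delta_pos":[-0.08,0,-0.24],"twist":[0,0,0],"jaw":0.3},{"delta_pos":[-0.08,0,-0.28],"twist":[0,0,0],"jaw":0.3},{"delta_pos":[-0.08,0,-0.32],"twist":[0,0,0],"jaw":0.3},{"delta_pos":[-0.08,0,-0.35],"twist":[0,0,0],"jaw":0.3},{"delta_pos":[-0.08,0,-0.35],"twist":[0,0,0],"jaw":0.3}]'; python3 - <<'E'
from h import *
a=np.radians(10.55);X=np.array([np.cos(a),np.sin(a)]);Y=np.array([-np.sin(a),np.cos(a)]);C=np.array([581.3,-198.9])
p=C-X*22.5+Y*95
go((*p,41),a)
E
```

```text
time_s: 11.38
eef_pos: [542.4, -106.9, 41.0]
ee_rot: [0.705, -0.703, -0.064, 0.067]
force: [-11.9, 10.5, 16.6]
grip_width: 0.513
t 11.38 pos [ 542.4 -106.9   41. ] F [-11.9  10.5  16.6] T [ 1.44  1.72 -0.03] w 0.513
toolaxes
 [[ 0.983  0.184 -0.004]
 [-0.005  0.003 -1.   ]
 [-0.184  0.983  0.004]]
delta cm [-0.115  0.003 -0.261] twist [-0.0042  0.0005 -0.0043] joints [-0.41  0.6   1.61  0.    0.94 -0.59]
```

```bash
python3 -m handwheel '[{"delta_pos":[0,0,-0.02],"twist":[0,0,0],"jaw":0.3},{"delta_pos":[0,0,-0.04],"twist":[0,0,0],"jaw":0.3},{"delta_pos":[0,0,-0.06],"twist":[0,0,0],"jaw":0.3},{"delta_pos":[0,0,-0.08],"twist":[0,0,0],"jaw":0.3},{"delta_pos":[0,0,-0.1],"twist":[0,0,0],"jaw":0.3},{"delta_pos":[0,0,-0.12],"twist":[0,0,0],"jaw":0.3},{"delta_pos":[0,0,-0.12],"twist":[0,0,0],"jaw":0.3},{"delta_pos":[0,0,-0.12],"twist":[0,0,0],"jaw":0.3},{"delta_pos":[0,0,-0.12],"twist":[0,0,0],"jaw":0.3},{"delta_pos":[0,0,-0.12],"twist":[0,0,0],"jaw":0.3}]'; python3 - <<'E'
from h import *
from rig import imaging
a=np.radians(10.55);X=np.array([np.cos(a),np.sin(a)]);Y=np.array([-np.sin(a),np.cos(a)]);C=np.array([581.3,-198.9])
p=C-X*22.5+Y*95
go((*p,41),a)
for n in("scene","top"):
    c=imaging.capture(n); np.savez(f"{n}4.npz",**c)
    r0,c0=(190,180) if n=="scene" else (150,225)
    cv2.imwrite(f"pics/q_{n}.png",cv2.resize(c["frame"][r0:r0+75,c0:c0+100,::-1],None,fx=8,fy=8,interpolation=cv2.INTER_CUBIC))
E
```

```text
time_s: 12.22
eef_pos: [542.7, -108.0, 41.0]
ee_rot: [0.705, -0.703, -0.064, 0.067]
force: [-11.3, 10.3, 17.8]
grip_width: 0.514
t 12.22 pos [ 542.7 -108.    41. ] F [-11.3  10.3  17.8] T [ 1.45  1.7  -0.05] w 0.514
toolaxes
 [[ 0.983  0.184 -0.004]
 [-0.005  0.003 -1.   ]
 [-0.184  0.983  0.004]]
delta cm [-0.117  0.005 -0.143] twist [-0.0042  0.0005 -0.0042] joints [-0.41  0.6   1.61  0.    0.94 -0.59]
```

View pics/q_scene.png

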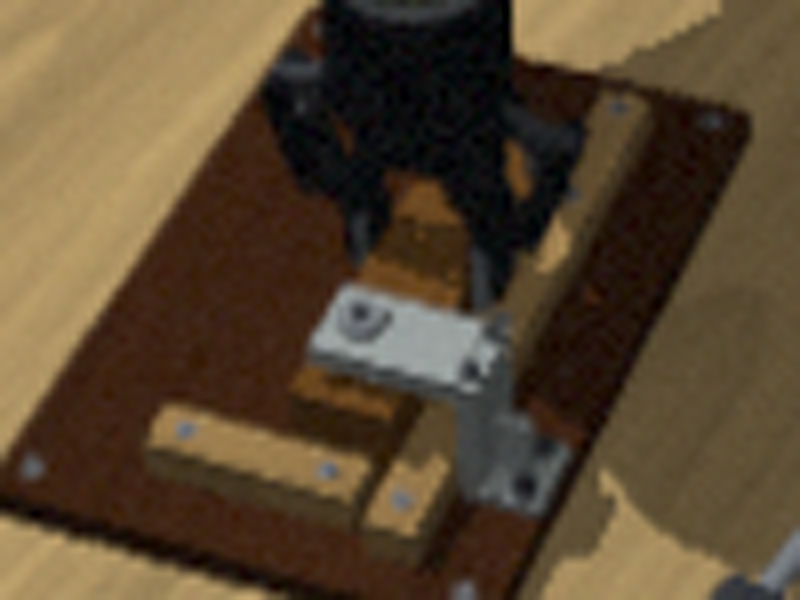

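View pics/q_top.png

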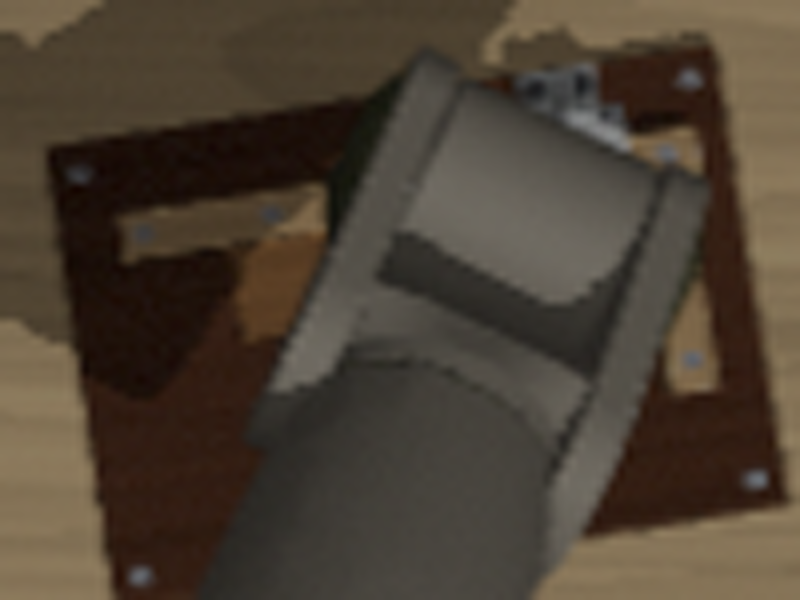

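The motion was followed fully (1.2 mm of 1.2) at constant force, so this is drag from sliding, not the stop. q_scene shows the plain end past the guide at about (345,405), just short of the stop at (265,440). q_top shows the lapped end at (240,290), so I'll measure that.

```bash
cat > lapend.py <<'E'
from h import *
import sys
a=np.radians(10.55);X=np.array([np.cos(a),np.sin(a)]);Y=np.array([-np.sin(a),np.cos(a)]);C=np.array([581.3,-198.9])
c=load(sys.argv[1])
e=C+Y*191.5
L=edge(c,e-X*38,e-X*8,40.5,8); q=L[1]-C; print("lap end: jig y",q@Y,"dir",L[0]@Y,"rms",L[2])
s=C+Y*170-X*45
L=edge(c,s-Y*0,s+Y*17,40.5,8); print("-x side: jig x",(L[1]-C)@X,"dir",L[0]@X,"rms",L[2])
E
python3 lapend.py top4.npz
```

```text
lap end: jig y 190.96878000711925 dir -0.10667913218213078 rms 0.41482157
-x side: jig x -47.31655626205681 dir 0.6214013596703404 rms 1.6767693
```

```bash
python3 -m handwheel '[{"delta_pos":[0,0,-0.03],"twist":[0,0,0],"jaw":0.3},{"delta_pos":[0,0,-0.06],"twist":[0,0,0],"jaw":0.3},{"delta_pos":[0,0,-0.09],"twist":[0,0,0],"jaw":0.3},{"delta_pos":[0,0,-0.12],"twist":[0,0,0],"jaw":0.3},{"delta_pos":[0,0,-0.15],"twist":[0,0,0],"jaw":0.3},{"delta_pos":[0,0,-0.18],"twist":[0,0,0],"jaw":0.3},{"delta_pos":[0,0,-0.2],"twist":[0,0,0],"jaw":0.3},{"delta_pos":[0,0,-0.2],"twist":[0,0,0],"jaw":0.3},{"delta_pos":[0,0,-0.2],"twist":[0,0,0],"jaw":0.3},{"delta_pos":[0,0,-0.2],"twist":[0,0,0],"jaw":0.3}]'; python3 - <<'E'
from h import *
a=np.radians(10.55);X=np.array([np.cos(a),np.sin(a)]);Y=np.array([-np.sin(a),np.cos(a)]);C=np.array([581.3,-198.9])
p=C-X*22.5+Y*95
go((*p,41),a)
E
```

```text
time_s: 13.15
eef_pos: [543.0, -110.0, 41.1]
ee_rot: [0.705, -0.703, -0.064, 0.067]
force: [-13.0, 9.9, 16.5]
grip_width: 0.515
t 13.15 pos [ 543.  -110.    41.1] F [-13.    9.9  16.5] T [ 1.42  1.72 -0.04] w 0.515
toolaxes
 [[ 0.983  0.184 -0.004]
 [-0.005  0.003 -1.   ]
 [-0.184  0.983  0.004]]
delta cm [-0.117  0.007  0.057] twist [-0.0042  0.0005 -0.0042] joints [-0.41  0.6   1.61  0.    0.94 -0.6 ]
```

```bash
python3 - <<'E'
from rig import imaging
import numpy as np,cv2
for n in("scene","top"):
    c=imaging.capture(n); np.savez(f"{n}5.npz",**c)
    r0,c0=(190,180) if n=="scene" else (150,225)
    cv2.imwrite(f"pics/r_{n}.png",cv2.resize(c["frame"][r0:r0+75,c0:c0+100,::-1],None,fx=8,fy=8,interpolation=cv2.INTER_CUBIC))
E
python3 lapend.py top5.npz
```

```text
lap end: jig y 189.16550342848757 dir 0.021110813862914617 rms 0.6582629
-x side: jig x -46.33595482596474 dir 0.5503527233241428 rms 1.6275232
```

View pics/r_scene.png

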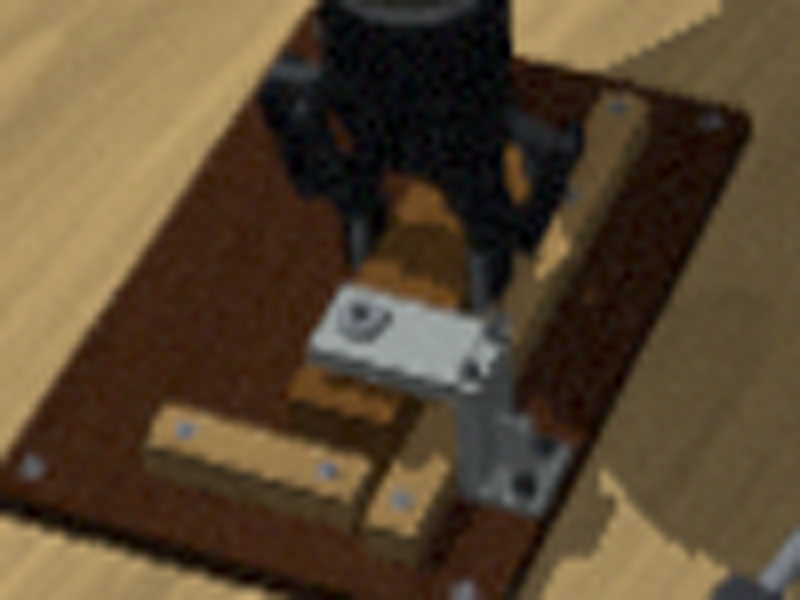

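```bash
python3 - <<'E'
from h import *
a=np.radians(10.55);X=np.array([np.cos(a),np.sin(a)]);Y=np.array([-np.sin(a),np.cos(a)]);C=np.array([581.3,-198.9])
for f in("scene4.npz","scene5.npz"):
    c=load(f)
    for h in (63,):
        e=C+Y*1
        L=edge(c,e-X*42,e-X*8,h,7); q=L[1]-C; print(f,"plain end top edge jig y",q@Y,"x",q@X,"slope",L[0]@Y,"rms",L[2])
    e=C; L=edge(c,e-X*85,e-X*55,38,7); q=L[1]-C; print("  stop face top edge y",q@Y,L[2])
E
```

```text
scene4.npz plain end top edge jig y 2.9403836555875933 x -23.51795876132485 slope 0.015694171565686792 rms 0.28898543
  stop face top edge y 1.3866154969329236 0.69181067
scene5.npz plain end top edge jig y 1.071539912181359 x -25.37473512077942 slope -0.021932447041374127 rms 0.487305
  stop face top edge y 1.0414527641155555 0.7207986
```

```bash
python3 -m handwheel '[{"delta_pos":[0,0,-0.03],"twist":[0,0,0],"jaw":0.3},{"delta_pos":[0,0,-0.06],"twist":[0,0,0],"jaw":0.3},{"delta_pos":[0,0,-0.09],"twist":[0,0,0],"jaw":0.3},{"delta_pos":[0,0,-0.12],"twist":[0,0,0],"jaw":0.3},{"delta_pos":[0,0,-0.15],"twist":[0,0,0],"jaw":0.3},{"delta_pos":[0,0,-0.18],"twist":[0,0,0],"jaw":0.3},{"delta_pos":[0,0,-0.2],"twist":[0,0,0],"jaw":0.3},{"delta_pos":[0,0,-0.2],"twist":[0,0,0],"jaw":0.3},{"delta_pos":[0,0,-0.2],"twist":[0,0,0],"jaw":0.3},{"delta_pos":[0,0,-0.2],"twist":[0,0,0],"jaw":0.3}]'; python3 - <<'E'
from h import *
a=np.radians(10.55);X=np.array([np.cos(a),np.sin(a)]);Y=np.array([-np.sin(a),np.cos(a)]);C=np.array([581.3,-198.9])
p=C-X*22.5+Y*95
go((*p,41),a)
E
```

```text
time_s: 14.08
eef_pos: [543.1, -110.3, 41.1]
ee_rot: [0.706, -0.702, -0.063, 0.067]
force: [-12.5, 19.8, 19.7]
grip_width: 0.511
t 14.08 pos [ 543.1 -110.3   41.1] F [-12.5  19.8  19.7] T [ 2.82  1.76 -0.05] w 0.511
toolaxes
 [[ 0.983  0.184 -0.005]
 [-0.006  0.006 -1.   ]
 [-0.184  0.983  0.007]]
delta cm [-0.115  0.006  0.086] twist [-0.0071  0.0006 -0.0048] joints [-0.41  0.6   1.61  0.    0.94 -0.6 ]
```

The stop is now felt: 0.3 mm of motion for 2 mm commanded, with force along the jig's y rising from 12 to 22 N. I'll add a little more push into the fence and let it settle.

```bash
python3 -m handwheel '[{"delta_pos":[0.03,0,0],"twist":[0,0,0],"jaw":0.3},{"delta_pos":[0.06,0,0],"twist":[0,0,0],"jaw":0.3},{"delta_pos":[0.1,0,0],"twist":[0,0,0],"jaw":0.3},{"delta_pos":[0.1,0,0],"twist":[0,0,0],"jaw":0.3},{"delta_pos":[0.1,0,0],"twist":[0,0,0],"jaw":0.3},{"delta_pos":[0.1,0,0],"twist":[0,0,0],"jaw":0.3},{"delta_pos":[0.1,0,0],"twist":[0,0,0],"jaw":0.3},{"delta_pos":[0.1,0,0],"twist":[0,0,0],"jaw":0.3},{"delta_pos":[0.1,0,0],"twist":[0,0,0],"jaw":0.3},{"delta_pos":[0.1,0,0],"twist":[0,0,0],"jaw":0.3}]'; python3 - <<'E'
from h import *
from rig import imaging
a=np.radians(10.55);X=np.array([np.cos(a),np.sin(a)]);Y=np.array([-np.sin(a),np.cos(a)]);C=np.array([581.3,-198.9])
p=C-X*22.5+Y*95
go((*p,41),a)
for n in("scene","top"):
    c=imaging.capture(n); np.savez(f"{n}6.npz",**c)
    r0,c0=(190,180) if n=="scene" else (150,225)
    cv2.imwrite(f"pics/s_{n}.png",cv2.resize(c["frame"][r0:r0+75,c0:c0+100,::-1],None,fx=8,fy=8,interpolation=cv2.INTER_CUBIC))
c=load("scene6.npz");e=C+Y*1
L=edge(c,e-X*42,e-X*8,63,7); q=L[1]-C; print("plain end jig y",q@Y,"slope",L[0]@Y,"rms",L[2])
for y0,y1 in((2,9),(49,68)):
    L=edge(c,C-X*45+Y*y0,C-X*45+Y*y1,63,6); q=L[1]-C; print("-x side top edge x",q@X,"at y",q@Y,"slope",L[0]@X,L[2])
W=wmap(c); J=np.stack([(W[...,:2]-C)@X,(W[...,:2]-C)@Y],-1)
for y0,y1 in((1,8),(50,75)):
    m=(J[...,0]>-42)&(J[...,0]<-5)&(J[...,1]>y0)&(J[...,1]<y1)&(W[...,2]>50)&(W[...,2]<72); print("top z at y",y0,y1,np.median(W[m][:,2]) if m.any() else None,m.sum())
W=wmap(load("top6.npz")); J=np.stack([(W[...,:2]-C)@X,(W[...,:2]-C)@Y],-1)
m=(J[...,0]>-42)&(J[...,0]<-5)&(J[...,1]>160)&(J[...,1]<188)&(W[...,2]>20)&(W[...,2]<60); print("lap z",np.median(W[m][:,2]),m.sum())
E
python3 lapend.py top6.npz
```

```text
time_s: 14.92
eef_pos: [543.1, -110.2, 41.1]
ee_rot: [0.706, -0.702, -0.063, 0.068]
force: [-19.2, 17.1, 24.0]
grip_width: 0.517
t 14.92 pos [ 543.1 -110.2   41.1] F [-19.2  17.1  24. ] T [ 2.58  2.66 -0.06] w 0.517
toolaxes
 [[ 0.983  0.184 -0.007]
 [-0.008  0.006 -1.   ]
 [-0.184  0.983  0.008]]
delta cm [-0.119  0.01   0.084] twist [-0.0075  0.0008 -0.0072] joints [-0.41  0.6   1.61  0.    0.95 -0.6 ]
plain end jig y 1.07507702037826 slope -0.01520759729662483 rms 0.4581492
-x side top edge x -44.9443850231063 at y 4.997439864017575 slope 0.019516954499293 0.3811487
-x side top edge x -48.32791937772841 at y 57.184611521527415 slope 0.018814705207108744 0.45226714
top z at y 1 8 62.11782080335343 33
top z at y 50 75 63.69507202075139 21
lap z 42.01622679966553 74
lap end: jig y 190.41582424468248 dir -0.14327777731674401 rms 0.6029633
-x side: jig x -46.277497144347485 dir 0.5537773408353384 rms 1.3704437
```

View pics/s_scene.png

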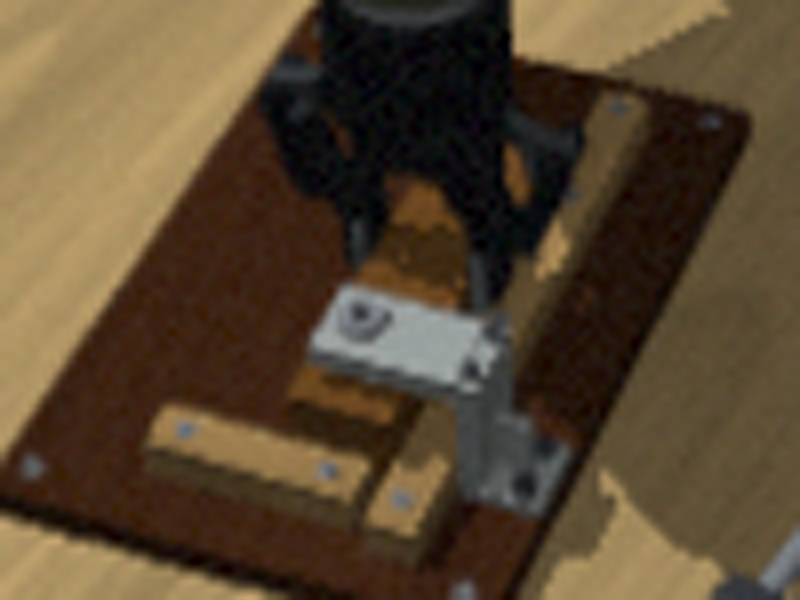

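View pics/s_top.png

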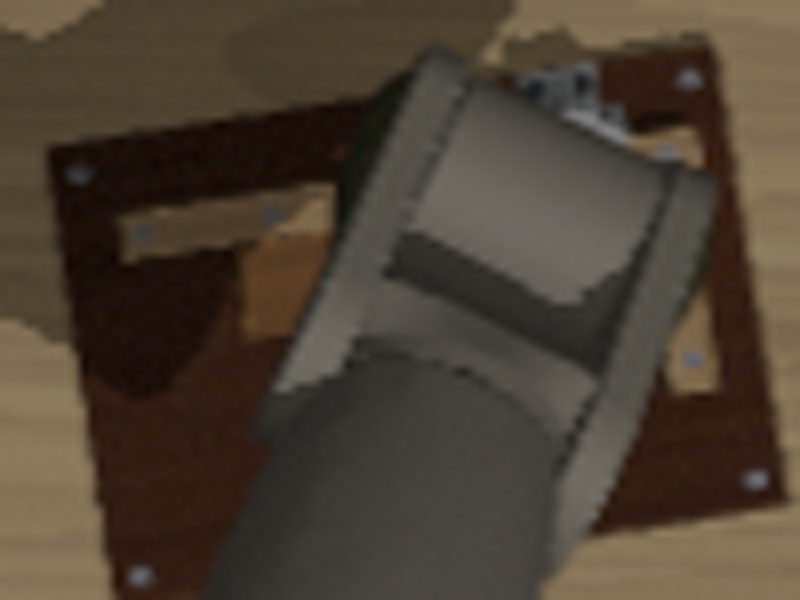

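Both contacts hold, at about 16 N on the fence and 20 N towards the stop. Yaw moment at the wrist is nearly zero, so the side is bearing evenly. s_top shows the lap end flush along the fence at (245–330, 240). The tool leans about 0.008 rad under the push, so I'll counter that to sit the post flat.

```bash
python3 -m handwheel '[{"delta_pos":[0,0,0],"twist":[-0.003,0,-0.003],"jaw":0.3},{"delta_pos":[0,0,0],"twist":[-0.006,0,-0.006],"jaw":0.3},{"delta_pos":[0,0,0],"twist":[-0.01,0,-0.008],"jaw":0.3},{"delta_pos":[0,0,0],"twist":[-0.012,0,-0.008],"jaw":0.3},{"delta_pos":[0,0,0],"twist":[-0.012,0,-0.008],"jaw":0.3},{"delta_pos":[0,0,0],"twist":[-0.012,0,-0.008],"jaw":0.3},{"delta_pos":[0,0,0],"twist":[-0.012,0,-0.008],"jaw":0.3},{"delta_pos":[0,0,0],"twist":[-0.012,0,-0.008],"jaw":0.3},{"delta_pos":[0,0,0],"twist":[-0.012,0,-0.008],"jaw":0.3},{"delta_pos":[0,0,0],"twist":[-0.012,0,-0.008],"jaw":0.3}]'; cat > chk.py <<'E'
from h import *
from rig import imaging
a=np.radians(10.55);X=np.array([np.cos(a),np.sin(a)]);Y=np.array([-np.sin(a),np.cos(a)]);C=np.array([581.3,-198.9])
go((*(C-X*22.5+Y*95),41),a)
from rig import telemetry
F=telemetry.sense()["force"]; print("jig F",F[:2]@X,F[:2]@Y,F[2])
for n in("scene","top"): np.savez(f"{n}7.npz",**imaging.capture(n))
W=wmap(load("scene7.npz")); J=np.stack([(W[...,:2]-C)@X,(W[...,:2]-C)@Y],-1)
for y0,y1 in((1,8),(50,75)):
    m=(J[...,0]>-42)&(J[...,0]<-5)&(J[...,1]>y0)&(J[...,1]<y1)&(W[...,2]>50)&(W[...,2]<72); print("top z at y",y0,y1,np.median(W[m][:,2]) if m.any() else None,m.sum())
W=wmap(load("top7.npz")); J=np.stack([(W[...,:2]-C)@X,(W[...,:2]-C)@Y],-1)
m=(J[...,0]>-42)&(J[...,0]<-5)&(J[...,1]>160)&(J[...,1]<188)&(W[...,2]>20)&(W[...,2]<60); print("lap z",np.median(W[m][:,2]),m.sum())
m=(J[...,0]>-130)&(J[...,0]<-60)&(J[...,1]>150)&(J[...,1]<220); print("board z there",np.median(W[m][:,2]))
m=(J[...,0]>3)&(J[...,0]<19)&(J[...,1]>160)&(J[...,1]<235); print("fence z there",np.median(W[m][:,2]))
E
python3 chk.py
```

```text
time_s: 15.85
eef_pos: [543.1, -110.4, 41.0]
ee_rot: [-0.703, 0.706, 0.066, -0.065]
force: [-16.7, 16.2, 23.0]
grip_width: 0.513
t 15.85 pos [ 543.1 -110.4   41. ] F [-16.7  16.2  23. ] T [ 2.72  2.92 -0.05] w 0.513
toolaxes
 [[ 0.983  0.184  0.001]
 [ 0.001 -0.004 -1.   ]
 [-0.184  0.983 -0.004]]
delta cm [-0.117 -0.002  0.099] twist [0.0045 0.0006 0.0006] joints [-0.41  0.59  1.62 -0.    0.93 -0.59]
jig F -13.4054255272707 19.02235020836534 22.977223626397596
top z at y 1 8 61.650467683970184 33
top z at y 50 75 63.39828099746403 24
lap z 41.332619994492006 73
board z there 432.4268134627275
fence z there 39.39583792399502
```

The tool is now within 0.005 rad of vertical. The lap reads 41.3 against the same camera's fence reading of 39.4 (nominal 38), so the post is flat. One rest call to confirm it's steady, then I'll hand in.

```bash
python3 -m handwheel '[{"delta_pos":[0,0,0],"twist":[0.003,0,0],"jaw":0.3},{"delta_pos":[0,0,0],"twist":[0.003,0,0],"jaw":0.3},{"delta_pos":[0,0,0],"twist":[0.003,0,0],"jaw":0.3},{"delta_pos":[0,0,0],"twist":[0.003,0,0],"jaw":0.3},{"delta_pos":[0,0,0],"twist":[0.003,0,0],"jaw":0.3},{"delta_pos":[0,0,0],"twist":[0.003,0,0],"jaw":0.3},{"delta_pos":[0,0,0],"twist":[0.003,0,0],"jaw":0.3},{"delta_pos":[0,0,0],"twist":[0.003,0,0],"jaw":0.3},{"delta_pos":[0,0,0],"twist":[0.003,0,0],"jaw":0.3},{"delta_pos":[0,0,0],"twist":[0.003,0,0],"jaw":0.3}]'; python3 chk.py; python3 lapend.py top7.npz
```

```text
time_s: 16.78
eef_pos: [543.1, -110.3, 41.0]
ee_rot: [-0.704, 0.705, 0.066, -0.065]
force: [-17.7, 16.0, 23.6]
grip_width: 0.51
t 16.78 pos [ 543.1 -110.3   41. ] F [-17.7  16.   23.6] T [ 2.64  2.9  -0.01] w 0.51
toolaxes
 [[ 0.983  0.184  0.001]
 [ 0.001 -0.001 -1.   ]
 [-0.184  0.983 -0.001]]
delta cm [-0.117 -0.002  0.094] twist [0.0015 0.0007 0.0006] joints [-0.41  0.59  1.62 -0.    0.93 -0.6 ]
jig F -14.50268368607659 18.983043258348125 23.574962218233253
top z at y 1 8 62.04473838868857 32
top z at y 50 75 63.834690301634986 25
lap z 41.818158979897014 73
board z there 433.0632330345867
fence z there 39.28972173420085
lap end: jig y 190.76073653195635 dir -0.17422413152658256 rms 0.66693574
-x side: jig x -46.3190675519574 dir 0.5499369250317268 rms 1.5428312
```

It's steady. Sliding drag alone was about 12 N, so I'll add a bit more push on the end stop for margin.

```bash
python3 -m handwheel '[{"delta_pos":[0,0,-0.04],"twist":[0,0,0],"jaw":0.3},{"delta_pos":[0,0,-0.08],"twist":[-0.002,0,0],"jaw":0.3},{"delta_pos":[0,0,-0.12],"twist":[-0.003,0,0],"jaw":0.3},{"delta_pos":[0,0,-0.16],"twist":[-0.003,0,0],"jaw":0.3},{"delta_pos":[0,0,-0.16],"twist":[-0.003,0,0],"jaw":0.3},{"delta_pos":[0,0,-0.16],"twist":[-0.003,0,0],"jaw":0.3},{"delta_pos":[0,0,-0.16],"twist":[-0.003,0,0],"jaw":0.3},{"delta_pos":[0,0,-0.16],"twist":[-0.003,0,0],"jaw":0.3},{"delta_pos":[0,0,-0.16],"twist":[-0.003,0,0],"jaw":0.3},{"delta_pos":[0,0,-0.16],"twist":[-0.003,0,0],"jaw":0.3}]'; python3 chk.py
```

```text
time_s: 17.72
eef_pos: [543.1, -110.4, 41.0]
ee_rot: [-0.703, 0.705, 0.065, -0.065]
force: [-18.5, 24.2, 27.7]
grip_width: 0.514
t 17.72 pos [ 543.1 -110.4   41. ] F [-18.5  24.2  27.7] T [ 4.03  3.   -0.11] w 0.514
toolaxes
 [[ 0.983  0.184  0.   ]
 [ 0.    -0.002 -1.   ]
 [-0.184  0.983 -0.002]]
delta cm [-0.116 -0.005  0.101] twist [0.0018 0.0006 0.0001] joints [-0.41  0.59  1.62 -0.    0.93 -0.59]
jig F -13.794121995641111 27.21488351633343 27.68586511116327
top z at y 1 8 61.45346821225307 29
top z at y 50 75 63.8376288344171 24
lap z 41.60924824867297 74
board z there 432.6211165853486
fence z there 39.20089453791694
```

Force along the jig's y rose to 27 N with only 0.1 mm of movement, so the stop is carrying load. The pose is upright and steady, so I'm handing in.

```bash
python3 - <<'E'
from rig import ctrl
print(ctrl.finish_job())
E
```

```text
the job is handed in; nothing more can be done
None
```

I picked up the lapped post at its middle and laid it lap-up on the jig. I then slid its plain end in under the drill guide and pressed it into the corner. I handed it in at about 17.7 s, still gripping it; the hand-in reports no verdict.

**Forces:** the last reading was about 14 N towards the long fence, 27 N towards the end stop and 28 N down. These are total tool forces, so they include sliding drag. The final push moved the post only 0.1 mm for 1.6 mm commanded, so the stop is carrying load.

**Level and square:** TCP z was 41.0 mm, exactly one board thickness above the height at the bench grasp. The tool was within 0.002 rad of vertical, and the wrist yaw moment was close to zero, which suggests the side bears evenly on the fence.

**Checks that disagreed:**
- **Contact points:** by touch, the fence lay about 1.2 mm and the stop about 1 mm past my camera estimates. That is within the 2 mm calibration.
- **Post tilt:** raw depth read about 2 mm lower near the plain end than near the middle. I put this down to depth noise, because the tool pose said the post was flat.
- **Post sides:** camera edge fits on the post's sides, made before the last adjustments, were noisy (1–3 mm, with inconsistent slopes). For flushness I relied on contact forces and the pictures.
- **Not measured:** I saw no contact with the guide in the pictures, and I did not measure the other objects again at the end.

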